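# Close the wiper-adapter tub with the lid that fits

### The arm

A 6-joint arm with a two-finger parallel gripper is mounted at the origin on the work surface. World frame = base frame: x ahead of the robot, y to its left, z up, the work surface at z = 0. Lengths are in m, angles in rad, forces in N, time in s.
With the tool pointing down it reaches from about 0.35 to 0.775 m from the base axis. Payload 5.5 kg.
Tool frame: the origin (TCP) lies midway between the tips of the shut fingers; the grasp point (between the pads) lies 19 mm behind it; z points along the fingers, y is the line along which they close (so a half turn about z gives the same grasp; the last joint's range is limited). The gripper opens to 85 mm and grips with 20 to 120 N. Pads are 22 mm wide; open, the fingers measure 114 mm over their backs; the gripper's body (76 mm by 85 mm) begins 54 mm behind the grasp point. The pads swing forward as they close: fully open they stand 13 mm farther back than shut.
Start: joints at [1.186, 0.313, 0.046, 1.304, 0, 1.431], TCP at [0.139, 0.558, 0.231] pointing down, gripper open.
Joint ranges: [-2.76, 2.76], [-0.86, 1.69], [-1.03, 1.26], [-2.2, 2.34], [-1.47, 1.5], [-3.14, 3.14]. Speed limits (rad/s): [2.57, 2.57, 3.14, 3.14, 3.14, 3.14].

### API

Orientations are given as a unit quaternion [w, x, y, z].
In Python, from workcell import env gives the robot as it stands. The module is installed in compiled form; this text tells all that it offers.
- The arm moves only by the tool servo_tool, never from a script. Its argument "increments" is a list of rows, each an object of numbers: "grip": the closure, from 0 (fully open) to 1 (shut); "x", "y", "z": the shift along the tool's x, y, z in mm; "roll": the turn about the tool's z in degrees. In form: [{"grip": .., "x": .., "y": .., "z": .., "roll": ..}, ...]. A call has 1 to 5 rows; each row shifts and turns the commanded pose from where the row before left it, along the tool's axes as they then stand; what a row does not reach is not made up. A row lasts 1/12 s, in which the tool goes at most 41.7 mm and 7.16 degrees, less where a joint would pass 70% of its speed; a pose out of reach is approached as far as the arm can. A call is refused whole if a number of a shift passes 41.7 or a number of a turn 7.16, either way. A call with a gripper value outside its range is refused whole. The fingers move at their own pace and stop on an object; "grip_force" is the grip in N (left out, the last holds). Time passes only in rows, so rows that do not move let the fingers close. It gives the time, the measured TCP pose, the force, the opening and the grip force at its end, in the units of the state.
- env.get_state(): the state, without advancing time (a new reading comes with each control period).
- env.read_camera(name): name is "side" or "top"; returns the picture (480x640x3 uint8, red, green, blue); there is no depth.
- env.get_calibration(name): a dict with "vertical_fov" (degrees; the focal length in pixels is half the picture's height over the tangent of half this angle, whatever the lens; pixels are square), "cx", "cy" (the principal point, pixels), "rvec" (rotation vector, rad) and "tvec" (3), from world to camera coordinates, as OpenCV has them. Camera axes: x right, y down, z forward; pixel columns grow to the right and rows downward; lengths in m; the calibration is good to about 2 mm. A picture is of the moment at which its call begins. get_calibration takes no time and is no camera call.
- env.hand_in(): hands the job in; it is judged then, once.
The state is a dict: "clock": time; "joint_pos": joint angles; "qvel": joint speeds; "tau": joint torques, N m; "tcp_pos": TCP position; "orientation": TCP orientation; "wrist_force": force on the tool from outside, world axes, zero at the start; "ft_torque": the same for the moment, N m; "finger_gap": finger opening in m; "grip_force": force on a finger pad.
Only numpy, scipy, OpenCV 4.12 (cv2) and the standard library are available. Lean on these libraries where they do the work, as an engineer would, in place of code of your own. Each camera call takes 0.05 s, during which the arm holds its last target. There are 200 camera calls.

### The job

Lift the open tub of wiper adapters down from the top tray and stand it on the rubber mat, then find, by trying them on, which of the three look-alike lids snaps onto it, and press that lid down until both clips hold it. Put the closed tub back standing in the top tray, leaving the two lids that do not fit lying flat, handle up, on the bench. Set the tub down rather than drop it, never tip it far over, and leave the refill sleeve, the pick tool and the flashlight where they are.

Things in the scene. Friction and masses are not known exactly. Their poses are not given: they have to be found in the camera images.
- stack: three stacking tiers of grey plastic trays, fixed to the bench, 320 mm (x) by 240 mm (y), 211 mm high. Origin: under the centre, at bench height, z up. Top tray's inner floor at z 170 mm, its walls 4 mm thick, rim at z 211 mm, open above
- mat: black rubber mat fixed on the bench, 160 mm (x) by 180 mm (y), 3 mm thick; origin under its centre, at bench height; its y axis runs along its longer side
- tub: open light grey plastic tub, black wiper adapters on its floor (below z 17 mm), 0.2 to 0.4 kg, loose, at first in the top tray. Origin: centre of its underside, z up, y along its length. Rim top at z 65 mm, 96 (x) by 128 mm (y) outside; body below it 86 by 118 mm. A spring clip at each end (y = +-72 mm, 30 mm wide, top at z 85 mm; 149 mm over both)
- tub_rim (a point): middle of the tub's long -x side at the rim's top edge (tub x -44, z 65 mm). The rim is a folded band 8 mm thick (x) and 18 mm deep all round: pinch it across x from above to lift the open tub (there is one like it on the +x side)
- tub_mouth (a point): centre of the mouth, tub z 65 mm. The right lid's skirt goes over the rim with 2 mm free all round (rim and clips are bevelled to lead it in), either way round, y axes parallel; pressed with some 6 to 20 N it spreads the clips, which spring back over its plate. Home: plate on the rim, lid origin 55 mm above the tub's. The others stop on the rim (62 mm or more, or skew)
- clip_left (a joint): spring clip at the tub's +y end: 0 upright (home, as at the start), positive as it is pushed outwards, to 0.2 rad; about 0.09 while a lid's skirt passes; springs back by itself. Hinged at tub z 30 mm. With both clips home over the lid, lifting the lid by its handle lifts the tub
- clip_right (a joint): the same at the tub's -y end
- lid_1: one of three look-alike light grey lids, one 105 mm wide (x) by 137 mm long (y), one 10 mm narrower, one 10 mm shorter; which is which is not told. Origin: centre of the plane of the skirt's lower edge, z up. Skirt z 0 to 10 mm, 2.5 mm thick; plate z 10 to 13 mm. Rigid bridge handle over the centre along y: bar 12 mm wide (x), 66 mm long, z 29 to 43 mm, on two posts. 80 g; lies flat on the bench, handle up
- lid_2: one of three look-alike light grey lids, one 105 mm wide (x) by 137 mm long (y), one 10 mm narrower, one 10 mm shorter; which is which is not told. Origin: centre of the plane of the skirt's lower edge, z up. Skirt z 0 to 10 mm, 2.5 mm thick; plate z 10 to 13 mm. Rigid bridge handle over the centre along y: bar 12 mm wide (x), 66 mm long, z 29 to 43 mm, on two posts. 80 g; lies flat on the bench, handle up
- lid_3: one of three look-alike light grey lids, one 105 mm wide (x) by 137 mm long (y), one 10 mm narrower, one 10 mm shorter; which is which is not told. Origin: centre of the plane of the skirt's lower edge, z up. Skirt z 0 to 10 mm, 2.5 mm thick; plate z 10 to 13 mm. Rigid bridge handle over the centre along y: bar 12 mm wide (x), 66 mm long, z 29 to 43 mm, on two posts. 80 g; lies flat on the bench, handle up
- sleeve: wiper refill sleeve, flat clear pack 26 by 200 mm, 12 mm thick, lying along y in the top tray beside its far (+x) wall; leave it. Origin: centre of its underside
- flashlight: black flashlight lying on the bench beyond the mat, 170 mm long, 38 mm thick; leave it. Origin under its middle
- pick: stainless pick tool, 180 mm long, 10 mm thick, lying along y in the top tray beside its near (-x) wall; leave it. Origin under its middle
There are look-alikes about, which are no part of the job. What is shaped like the lid_2 but yellow is not meant. What is shaped like the tub but blue is not meant.

How it is judged:
On the way, in this order (a step that is already met when the one before it is completed fails the run):
1. the tub stands upright on the mat (z of tub in the frame of mat between -0.003 and 0.01 m and horizontal distance between tub and mat below 0.07 m and angle between tub's own z axis and vertical below 0.06 rad), for 0.2 s.
2. a lid is snapped home on the tub, both clips over it, while the tub stands on the mat (all of step 1 and ((z of lid_1 in the frame of tub between 0.052 and 0.058 m and horizontal distance between lid_1 and tub below 0.006 m and angle between the z axis of lid_1 and the z axis of tub, either way round below 0.06 rad and value of joint each of clip_left, clip_right below 0.04 rad) or (z of lid_2 in the frame of tub between 0.052 and 0.058 m and horizontal distance between lid_2 and tub below 0.006 m and angle between the z axis of lid_2 and the z axis of tub, either way round below 0.06 rad and value of joint each of clip_left, clip_right below 0.04 rad) or (z of lid_3 in the frame of tub between 0.052 and 0.058 m and horizontal distance between lid_3 and tub below 0.006 m and angle between the z axis of lid_3 and the z axis of tub, either way round below 0.06 rad and value of joint each of clip_left, clip_right below 0.04 rad))), for 0.2 s.
At the end, for the whole second after the job is handed in: The tub stands upright (0.06 rad) and at rest on the top tray's floor with one lid home on it (52 to 58 mm above the tub's origin, centred within 6 mm, parallel within 0.06 rad) and both clips sprung back (under 0.04 rad); the other two lids lie flat, handle up, on the bench (z of tub in the frame of stack between 0.166 and 0.176 m and x of tub in the frame of stack between -0.12 and 0.12 m and y of tub in the frame of stack between -0.08 and 0.08 m and angle between tub's own z axis and vertical below 0.06 rad and linear speed of tub below 0.02 m/s and ((z of lid_1 in the frame of tub between 0.052 and 0.058 m and horizontal distance between lid_1 and tub below 0.006 m and angle between the z axis of lid_1 and the z axis of tub, either way round below 0.06 rad and value of joint each of clip_left, clip_right below 0.04 rad and height (world z) of each of lid_2, lid_3 below 0.01 m and angle between each of lid_2, lid_3's own z axis and vertical below 0.06 rad) or (z of lid_2 in the frame of tub between 0.052 and 0.058 m and horizontal distance between lid_2 and tub below 0.006 m and angle between the z axis of lid_2 and the z axis of tub, either way round below 0.06 rad and value of joint each of clip_left, clip_right below 0.04 rad and height (world z) of each of lid_1, lid_3 below 0.01 m and angle between each of lid_1, lid_3's own z axis and vertical below 0.06 rad) or (z of lid_3 in the frame of tub between 0.052 and 0.058 m and horizontal distance between lid_3 and tub below 0.006 m and angle between the z axis of lid_3 and the z axis of tub, either way round below 0.06 rad and value of joint each of clip_left, clip_right below 0.04 rad and height (world z) of each of lid_1, lid_2 below 0.01 m and angle between each of lid_1, lid_2's own z axis and vertical below 0.06 rad))); the robot touches nothing.
It fails at once if the tub is tipped more than 0.6 rad (angle between tub's own z axis and vertical above 0.6 rad).
It fails at once if the tub is dropped: it falls free, touched by nothing, at more than 0.5 m/s (let go over 13 mm up) (linear speed of tub above 0.5 m/s and contact force between tub and anything else below 0.1 N).
It fails at once if the flashlight, the pick tool or the refill sleeve is shifted more than 50 mm (distance of any of flashlight, pick, sleeve from where it was at the start of the episode above 0.05 m).
It also fails if it takes over 72 s, if anything falls off the work surface, if the arm or the gripper's body presses on something with over 40 N, if the wrist force passes 120 N, or if a joint passes its speed limit or range.

## Working session

There is one attempt and no reset: what is moved stays moved. The work goes in short steps, Python scripts to look and compute and a tool call to move; the robot and the scene stay as the last step left them, time stands still between calls to the robot, and variables do not carry over. Pictures are saved under pics/ and viewed, at most 10 in all, crops included, and the job is handed in when it is done.

Besides the shell and the picture viewer there is one more tool, called after "Request:" by a JSON object that holds its "op" and its "data", one argument or row to a line. servo_tool: Moves the arm, as the interface text tells. Its arguments: {"type":"object","properties":{"increments":{"type":"array"},"grip_force":{"type":"number"}},"required":["increments"]}

```bash
mkdir -p pics; cat > h.py <<'E'
import numpy as np, cv2
from workcell import env
def cam(n):
    c=env.get_calibration(n); f=240/np.tan(np.radians(c["vertical_fov"])/2)
    K=np.array([[f,0,c["cx"]],[0,f,c["cy"]],[0,0,1]]); R=cv2.Rodrigues(np.array(c["rvec"],float))[0]
    return K,R,np.array(c["tvec"],float).ravel()
def ray(n,px,z):
    K,R,t=cam(n); px=np.atleast_2d(px).astype(float)
    d=(R.T@np.linalg.inv(K)@np.c_[px,np.ones(len(px))].T).T; o=-R.T@t
    return o+d*((z-o[2])/d[:,2])[:,None]
def proj(n,P):
    K,R,t=cam(n); q=(K@(R@np.atleast_2d(P).T+t[:,None])).T; return q[:,:2]/q[:,2:]
def shot(n,f=None):
    im=env.read_camera(n)[:,:,::-1].copy()
    if f: cv2.imwrite("pics/"+f,im)
    return im
E
python3 - <<'E'
from h import *
a=shot("top","top0.png");b=shot("side","side0.png")
for n in("top","side"):
    K,R,t=cam(n);print(n,K[0],K[1,2],-R.T@t,R.round(2).tolist(),env.get_calibration(n))
s=env.get_state();print(s["clock"],s["tcp_pos"],s["orientation"])
E
```

```text
top [585.73661903   0.         322.80795768] 240.79458536370055 [0.2033756  0.01030311 1.71825266] [[-0.02, -1.0, -0.01], [-0.98, 0.02, -0.18], [0.18, 0.01, -0.98]] {'vertical_fov': 44.56179630215541, 'cx': 322.8079576791724, 'cy': 240.79458536370055, 'rvec': array([ 2.10282572, -2.14205615,  0.18432165]), 'tvec': array([0.03104455, 0.50992846, 1.65313919])}
side [527.69371808   0.         318.48508772] 244.0535142371636 [0.27480522 1.46254718 1.33024403] [[-0.99, -0.14, -0.01], [-0.08, 0.62, -0.78], [0.11, -0.77, -0.62]] {'vertical_fov': 48.91296250241219, 'cx': 318.4850877156405, 'cy': 244.0535142371636, 'rvec': array([ 0.18908658, -2.76330419,  1.33385856]), 'tvec': array([0.48595198, 0.1628122 , 1.92910709])}
0.1 [0.13919021 0.55742269 0.23049058] [-2.09993190e-04  1.22083762e-01  9.92519465e-01 -7.89201977e-04]
```

View pics/top0.png

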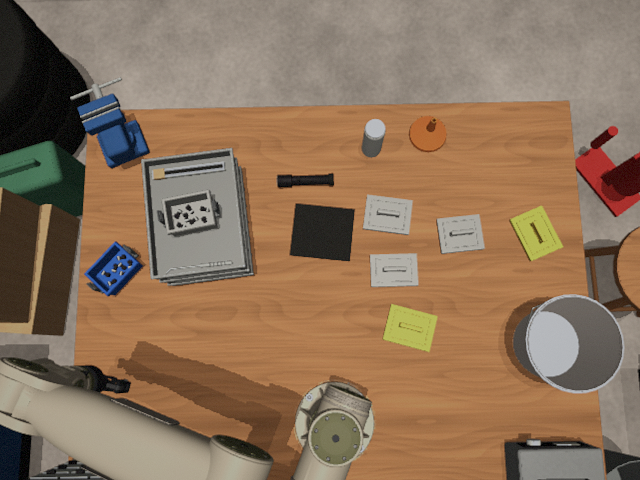

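View pics/side0.png

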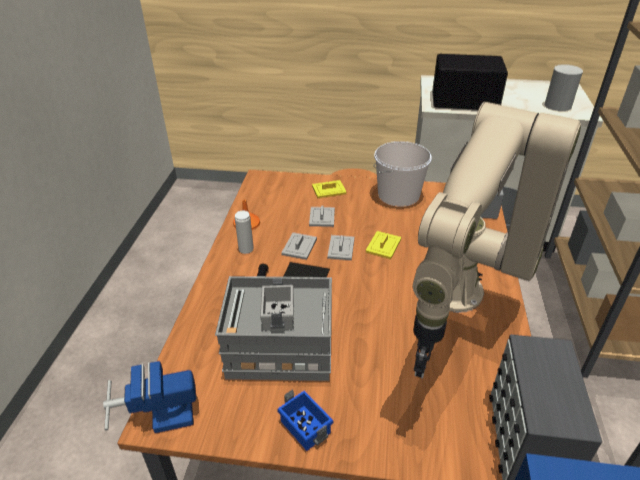

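The top view shows the grey tub with black adapters at (190,213) in the tray and the mat at (323,232). The grey lids are at (388,213), (461,233) and (394,270). The yellow lids at (536,232) and (410,327) and the blue tub at (113,268) are decoys by colour. Next I measure and confirm in one enlarged crop.

```bash
python3 - <<'E'
from h import *
im=cv2.imread("pics/top0.png"); 
hsv=cv2.cvtColor(im,cv2.COLOR_BGR2HSV)
def rects(mask,box,z,name):
    x0,y0,x1,y1=box; m=np.zeros(mask.shape,np.uint8); m[y0:y1,x0:x1]=mask[y0:y1,x0:x1]
    c=max(cv2.findContours(cv2.morphologyEx(m,cv2.MORPH_CLOSE,np.ones((7,7))),0,2)[0],key=cv2.contourArea)
    P=ray("top",c[:,0,:],z)[:,:2]
    r=cv2.minAreaRect((P*1000).astype(np.float32)); b=cv2.boxPoints(r)
    e=max((b[1]-b[0],b[2]-b[1]),key=np.linalg.norm); print(name,np.round(r[0],1),np.round(r[1],1),"long axis deg",round(np.degrees(np.arctan2(e[1],e[0]))%180,1))
    return cv2.minAreaRect(c)
lid=((hsv[...,1]<50)&(hsv[...,2]>120)).astype(np.uint8)*255
for n,b in dict(A=(355,185,420,243),B=(430,205,492,262),C=(362,245,427,295)).items(): rects(lid,b,.011,n)
mat=(hsv[...,2]<45).astype(np.uint8)*255
rects(mat,(285,198,358,265),.003,"mat")
rects(mat,(270,165,340,195),.019,"flash")
# lid B/A handles (dark shadow) and tub crop
c1=cv2.resize(im[180:245,150:235],None,fx=5,fy=5,interpolation=2)
c2=cv2.resize(im[185:295,355:495],None,fx=4,fy=4,interpolation=2)
W=np.zeros((c1.shape[0]+c2.shape[0]-200,0,3),np.uint8)
out=np.zeros((560,800,3),np.uint8); c1=cv2.resize(c1,(340,260)); out[:260,:340]=c1; c2=cv2.resize(c2,(455,358)); out[:358,342:797]=c2
cs=cv2.resize(im[140:290,135:260],(300,360)); out[200+0:560,0:300][60:]=cs[60:]
cv2.imwrite("pics/crop.png",out)
# tray: side rim
rects(((hsv[...,1]<60)&(hsv[...,2]>60)).astype(np.uint8)*255,(135,145,260,288),.19,"tray")
E
```

```text
A [ 594.5 -172.2] [136.6 105.1] long axis deg 81.3
B [ 531.4 -385.5] [105.9 126.6] long axis deg 95.0
C [ 426.1 -183.9] [137.4  94.6] long axis deg 88.9
mat [545.7  23.7] [176.5 156.6] long axis deg 83.1
flash [702.1  70.8] [ 34.6 165.4] long axis deg 90.2
tray [559.  359.4] [356.4 270.1] long axis deg 6.6
```

View pics/crop.png

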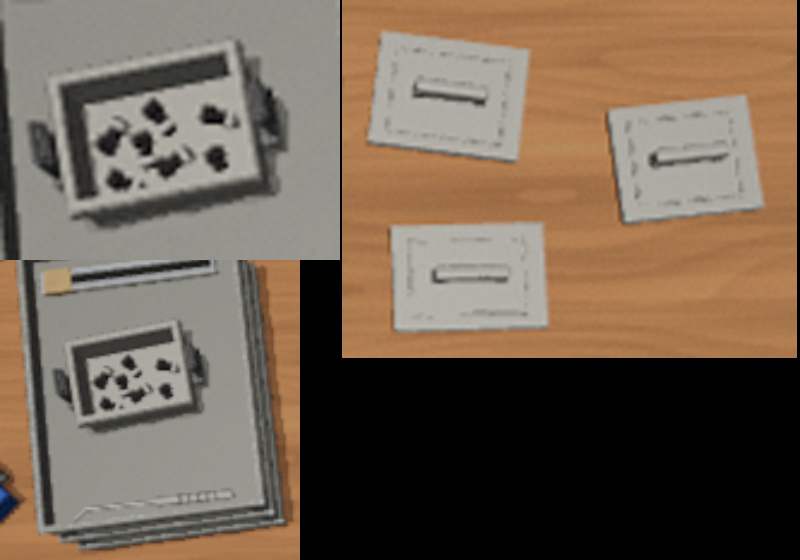

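The crop confirms the grey tub with its clips left and right, and the three grey lids. Lid A at (388,213) measures 137×105 (full size), B at (461,233) is the short one and C at (394,270) the narrow one, so I will try A first. Next, the tub pose from its rim corners and a motion planner that prints tool-frame numbers.

```bash
cat >> h.py <<'E'
def phi():
    w,x,y,z=env.get_state()["orientation"]; return np.degrees(np.arctan2(1-2*(x*x+z*z),2*(x*y-w*z)))
def plan(x,y,z,ph=None):
    "tool shift (mm) to TCP world target (m), at yaw ph of the tool y axis (deg); roll"
    s=env.get_state(); d=(np.array([x,y,z])-s["tcp_pos"])*1000; p0=phi(); ph=p0 if ph is None else ph
    a=np.radians(ph); ty=np.array([np.cos(a),np.sin(a)]); tx=np.array([-np.sin(a),np.cos(a)]) # x = y x z, z down
    print("phi",round(p0,1),"roll",round(p0-ph,1),"tool x,y,z:",np.round([d[:2]@tx,d[:2]@ty,-d[2]],1),"len",round(np.linalg.norm(d)),"tcp",s["tcp_pos"].round(4),"t",s["clock"])
E
python3 - <<'E'
from h import *
im=cv2.imread("pics/top0.png")
c=np.array([(48,78),(238,40),(265,188),(78,213)])/4+[150,180]
P=ray("top",c,.235)[:,:2]; print(P.round(4),np.linalg.norm(np.diff(P[[0,1,2,3,0]],axis=0),axis=1))
ctr=P.mean(0); v=(P[0]-P[1])+(P[3]-P[2]); y=v/np.linalg.norm(v); x=np.array([y[1],-y[0]])
print("tub",ctr,"y-axis deg",np.degrees(np.arctan2(y[1],y[0])),"x deg",np.degrees(np.arctan2(x[1],x[0])))
# reference: tray inner
w,a,b,z=env.get_state()["orientation"]
from scipy.spatial.transform import Rotation as Ro
print(Ro.from_quat([a,b,z,w]).as_matrix().round(3))
xd=np.degrees(np.arctan2(x[1],x[0])); g=ctr-.044*x; print("rim",g)
plan(*g,.30,xd)
K=np.array([[142,158],[232,150],[253,272],[152,283]])
print("stack corners z.211",ray("top",K,.211)[:,:2].round(3))
E
```

```text
[[0.5938 0.439 ]
 [0.6169 0.315 ]
 [0.5175 0.2957]
 [0.5033 0.4167]] [0.12617862 0.10128802 0.12175382 0.09314618]
tub [0.55788677 0.3665846 ] y-axis deg 98.65766872547576 x deg 8.65766872547575
[[-0.97   0.242 -0.001]
 [ 0.242  0.97  -0.002]
 [ 0.    -0.002 -1.   ]]
rim [0.51438813 0.35996126]
phi 76.0 roll 67.3 tool x,y,z: [-251.7  341.2  -69.5] len 430 tcp [0.1392 0.5574 0.2305] t 0.1
stack corners z.211 [[0.716 0.504]
 [0.734 0.261]
 [0.401 0.203]
 [0.378 0.465]]
```

Request:
{"op": "servo_tool", "data": {
  "increments": [
    {"roll": 6.7, "z": -7},
    {"roll": 6.7, "z": -7},
    {"roll": 6.7, "z": -7},
    {"roll": 6.7, "z": -7},
    {"roll": 6.7, "z": -7}
  ],
  "grip_force": 60
}}

```text
invalid input at $.increments[0]: expected keys grip, x, y, z, roll
```

Request:
{"op": "servo_tool", "data": {
  "increments": [
    {"roll": 6.7, "z": -7},
    {"roll": 6.7, "z": -7},
    {"roll": 6.7, "z": -7},
    {"roll": 6.7, "z": -7},
    {"roll": 7, "z": -7}
  ]
}}

```text
invalid input at $.increments[0]: expected keys grip, x, y, z, roll
```

Request:
{"op": "servo_tool", "data": {
  "increments": [
    {"x": -20, "y": 27},
    {"x": -20, "y": 27},
    {"x": -20, "y": 27},
    {"x": -20, "y": 27},
    {"x": -20, "y": 27}
  ]
}}

```text
invalid input at $.increments[0]: expected keys grip, x, y, z, roll
```

Request:
{"op": "servo_tool", "data": {
  "increments": [
    {"x": -20, "y": 27},
    {"x": -20, "y": 27},
    {"x": -20, "y": 27},
    {"x": -20, "y": 27},
    {"x": -20, "y": 27}
  ]
}}

```text
invalid input at $.increments[0]: expected keys grip, x, y, z, roll
```

Request:
{"op": "servo_tool", "data": {
  "increments": [
    {"x": -20, "y": 27, "grip": 0.4},
    {"x": -20, "y": 27, "grip": 0.4},
    {"x": -12, "y": 17, "grip": 0.4},
    {"grip": 0.4},
    {"grip": 0.4}
  ]
}}

```text
invalid input at $.increments[0]: expected keys grip, x, y, z, roll
```

```bash
python3 - <<'E'
from h import *
plan(.5144,.36,.30,8.7)
a=shot("top","t1.png");b=shot("side","s1.png")
pa=proj("top",[.558,.3666,.235])[0];pb=proj("side",[.558,.3666,.235])[0];print(pa,pb)
out=np.zeros((400,800,3),np.uint8)
for i,(im,p) in enumerate(((a,pa),(b,pb))):
    x,y=p.astype(int); x-=40;y-=40; print(x,y); out[:,i*400:i*400+400]=cv2.resize(im[y:y+80,x:x+80],(400,400),interpolation=2)
cv2.imwrite("pics/c1.png",out); s=env.get_state(); print(s["finger_gap"],s["joint_pos"].round(2) if hasattr(s["joint_pos"],"round") else s["joint_pos"])
E
```

```text
phi 76.0 roll 67.3 tool x,y,z: [-251.9  341.   -69.5] len 430 tcp [0.1392 0.5574 0.2305] t 0.1
[189.30720771 212.29148388] [278.13949805 297.87930681]
149 172
238 257
0.08580515255874328 [ 1.19  0.31  0.05  1.3  -0.    1.43]
```

View pics/c1.png

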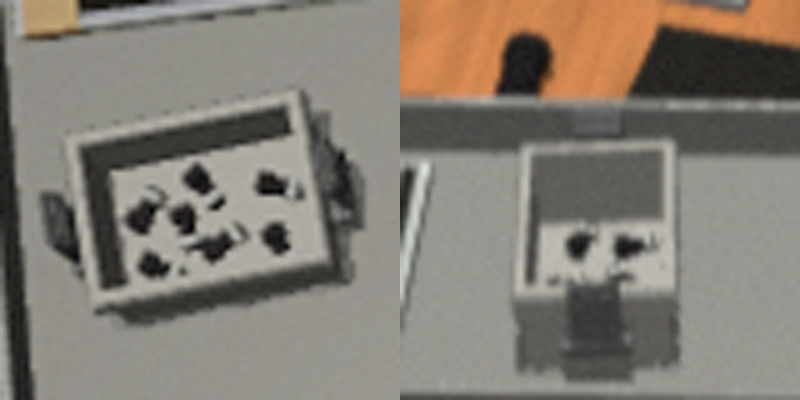

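The call needs every key. The clear crop also shows the rim corners at top (163,199), (209,190), (216,225), (168,233) and side (262,286), (293,286), (294,316), (262,316).

Request:
{"op": "servo_tool", "data": {
  "increments": [
    {"grip": 0, "x": 0, "y": 0, "roll": 6.7, "z": -7},
    {"grip": 0, "x": 0, "y": 0, "roll": 6.7, "z": -7},
    {"grip": 0, "x": 0, "y": 0, "roll": 6.7, "z": -7},
    {"grip": 0, "x": 0, "y": 0, "roll": 6.7, "z": -7},
    {"grip": 0, "x": 0, "y": 0, "roll": 6.7, "z": -7}
  ],
  "grip_force": 60
}}

```text
clock: 0.62
tcp_pos: [0.1393, 0.5577, 0.2664]
orientation: [0.0, 0.406, 0.914, -0.0]
wrist_force: [0.3, 0.2, 0.4]
finger_gap: 0.0853
grip_force: 0.0
```

Request:
{"op": "servo_tool", "data": {
  "increments": [
    {"grip": 0, "x": 0, "y": 0, "roll": 6.7, "z": -7},
    {"grip": 0, "x": 0, "y": 0, "roll": 6.7, "z": -7},
    {"grip": 0, "x": 0, "y": 0, "roll": 6.7, "z": -7},
    {"grip": 0, "x": 0, "y": 0, "roll": 6.7, "z": -7},
    {"grip": 0, "x": 0, "y": 0, "roll": 7, "z": -7}
  ]
}}

```text
clock: 1.03
tcp_pos: [0.1393, 0.5577, 0.3014]
orientation: [0.0, 0.654, 0.757, -0.0]
wrist_force: [0.5, -0.5, 0.9]
finger_gap: 0.0854
grip_force: 0.0
```

Request:
{"op": "servo_tool", "data": {
  "increments": [
    {"grip": 0, "x": -20, "y": 27, "z": 0, "roll": 0},
    {"grip": 0, "x": -20, "y": 27, "z": 0, "roll": 0},
    {"grip": 0, "x": -20, "y": 27, "z": 0, "roll": 0},
    {"grip": 0, "x": -20, "y": 27, "z": 0, "roll": 0},
    {"grip": 0, "x": -20, "y": 27, "z": 0, "roll": 0}
  ]
}}

```text
clock: 1.45
tcp_pos: [0.2889, 0.4785, 0.3012]
orientation: [-0.0, 0.651, 0.759, -0.0]
wrist_force: [1.1, 0.8, 0.1]
finger_gap: 0.0855
grip_force: 0.0
```

Request:
{"op": "servo_tool", "data": {
  "increments": [
    {"grip": 0, "x": -20, "y": 27, "z": 0, "roll": 0},
    {"grip": 0, "x": -20, "y": 27, "z": 0, "roll": 0},
    {"grip": 0, "x": -20, "y": 27, "z": 0, "roll": 0},
    {"grip": 0, "x": -20, "y": 27, "z": 0, "roll": 0},
    {"grip": 0, "x": -20, "y": 27, "z": 0, "roll": 0}
  ]
}}

```text
clock: 1.87
tcp_pos: [0.4377, 0.3998, 0.3012]
orientation: [-0.0, 0.652, 0.759, -0.0]
wrist_force: [-0.7, 0.8, -0.0]
finger_gap: 0.0853
grip_force: 0.0
```

Request:
{"op": "servo_tool", "data": {
  "increments": [
    {"grip": 0.5, "x": -20, "y": 27, "z": 0, "roll": 0},
    {"grip": 0.5, "x": -20, "y": 27, "z": 0, "roll": 0},
    {"grip": 0.5, "x": -12, "y": 17, "z": 0, "roll": 0},
    {"grip": 0.5, "x": 0, "y": 0, "z": 0, "roll": 0},
    {"grip": 0.5, "x": 0, "y": 0, "z": 0, "roll": 0}
  ]
}}

```text
clock: 2.28
tcp_pos: [0.5153, 0.3593, 0.3004]
orientation: [-0.0, 0.653, 0.758, -0.001]
wrist_force: [-0.6, -0.9, 0.4]
finger_gap: 0.0428
grip_force: 0.0
```

```bash
python3 - <<'E'
from h import *
s=env.get_state();print(s["finger_gap"],np.round(s["joint_pos"],2))
A=np.array([(70,135),(300,92),(333,265),(97,303)])/5+[149,172]
B=np.array([(120,145),(275,145),(280,295),(118,297)])/5+[238,257]
for n,c in(("top",A),("side",B)):
    P=ray(n,c,.235)[:,:2]; print(n,P.round(3).tolist(),P.mean(0).round(4),"sides",np.linalg.norm(np.diff(P[[0,1,2,3,0]],axis=0),axis=1).round(3))
plan(.5144,.36,.30,8.7)
E
```

```text
0.04279350816214391 [0.48 0.42 0.37 1.52 0.   1.9 ]
top [[0.595, 0.436], [0.616, 0.316], [0.523, 0.297], [0.505, 0.42]] [0.5597 0.3674] sides [0.122 0.095 0.123 0.092]
side [[0.617, 0.323], [0.523, 0.31], [0.498, 0.433], [0.59, 0.447]] [0.5572 0.3781] sides [0.094 0.125 0.092 0.127]
phi 8.5 roll -0.2 tool x,y,z: [ 0.9 -0.8  0.4] len 1 tcp [0.5153 0.3593 0.3004] t 2.2833
```

Request:
{"op": "servo_tool", "data": {
  "increments": [
    {"grip": 0.5, "x": 2, "y": 1, "z": 22, "roll": -1.3},
    {"grip": 0.5, "x": 0, "y": 0, "z": 22, "roll": 0},
    {"grip": 0.5, "x": 0, "y": 0, "z": 22, "roll": 0},
    {"grip": 0.5, "x": 0, "y": 0, "z": 17, "roll": 0},
    {"grip": 0.5, "x": 0, "y": 0, "z": 10, "roll": 0}
  ]
}}

```text
clock: 2.7
tcp_pos: [0.5128, 0.3627, 0.2061]
orientation: [-0.001, 0.642, 0.766, -0.001]
wrist_force: [-0.1, -0.0, 0.3]
finger_gap: 0.0432
grip_force: 0.0
```

Request:
{"op": "servo_tool", "data": {
  "increments": [
    {"grip": 0.7, "x": 0, "y": 0, "z": 0, "roll": 0},
    {"grip": 1, "x": 0, "y": 0, "z": 0, "roll": 0},
    {"grip": 1, "x": 0, "y": 0, "z": 0, "roll": 0},
    {"grip": 1, "x": 0, "y": 0, "z": 0, "roll": 0},
    {"grip": 1, "x": 0, "y": 0, "z": 0, "roll": 0}
  ],
  "grip_force": 60
}}

```text
clock: 3.12
tcp_pos: [0.5156, 0.363, 0.2099]
orientation: [0.0, 0.643, 0.766, 0.001]
wrist_force: [-0.8, 1.2, 3.3]
finger_gap: 0.007
grip_force: 60.9
```

Request:
{"op": "servo_tool", "data": {
  "increments": [
    {"grip": 1, "x": 0, "y": 0, "z": 0, "roll": 0},
    {"grip": 1, "x": 0, "y": 0, "z": -5, "roll": 0},
    {"grip": 1, "x": 0, "y": 0, "z": -10, "roll": 0},
    {"grip": 1, "x": 0, "y": 0, "z": -10, "roll": 0},
    {"grip": 1, "x": 0, "y": 0, "z": 0, "roll": 0}
  ]
}}

```text
clock: 3.53
tcp_pos: [0.5162, 0.3626, 0.2359]
orientation: [0.001, 0.643, 0.766, 0.002]
wrist_force: [0.5, 1.1, -2.4]
finger_gap: 0.0065
grip_force: 59.9
```

```bash
python3 - <<'E'
from h import *
s=env.get_state();print(s["finger_gap"],s["wrist_force"],s["ft_torque"],s["grip_force"])
plan(.5144,.36,.30)
a=shot("top");b=shot("side")
out=np.zeros((400,800,3),np.uint8)
out[:,:400]=cv2.resize(a[172:252,149:229],(400,400),interpolation=2);out[:,400:]=cv2.resize(b[247:327,238:318],(400,400),interpolation=2)
cv2.imwrite("pics/c2.png",out)
E
```

```text
0.006462428258598497 [ 0.52399689  1.14512022 -2.39891697] [-0.01555138  0.09490474  0.03315047] 59.94829407893121
phi 10.0 roll 0.0 tool x,y,z: [ -2.3  -2.2 -64.1] len 64 tcp [0.5162 0.3626 0.2359] t 3.5333
```

View pics/c2.png

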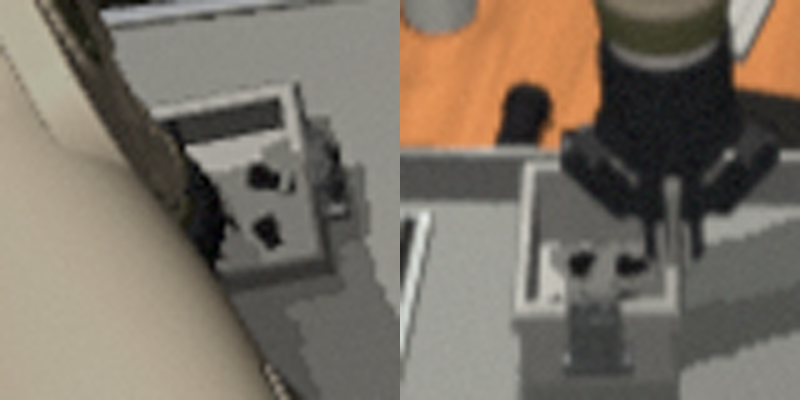

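The tub is held by its near rim and is off the tray floor, level. Next I carry it to the mat, turning it to match lid A's yaw (x axis at -8.7°).

Request:
{"op": "servo_tool", "data": {
  "increments": [
    {"grip": 1, "x": 0, "y": 0, "z": -10, "roll": 0},
    {"grip": 1, "x": 0, "y": 0, "z": -15, "roll": 4},
    {"grip": 1, "x": 0, "y": 0, "z": -15, "roll": 5},
    {"grip": 1, "x": 0, "y": 0, "z": -15, "roll": 5},
    {"grip": 1, "x": 0, "y": 0, "z": -10, "roll": 4.7}
  ],
  "grip_force": 80
}}

```text
clock: 4.05
tcp_pos: [0.5153, 0.3624, 0.3001]
orientation: [0.0, 0.76, 0.65, 0.001]
wrist_force: [0.3, 0.5, -3.3]
finger_gap: 0.0061
grip_force: 83.0
```

Request:
{"op": "servo_tool", "data": {
  "increments": [
    {"grip": 1, "x": -10, "y": 1, "z": 0, "roll": 0},
    {"grip": 1, "x": -20, "y": 2, "z": 0, "roll": 0},
    {"grip": 1, "x": -28, "y": 3, "z": 0, "roll": 0},
    {"grip": 1, "x": -28, "y": 3, "z": 0, "roll": 0},
    {"grip": 1, "x": -28, "y": 3, "z": 0, "roll": 0}
  ]
}}

```text
clock: 4.47
tcp_pos: [0.5089, 0.2461, 0.2974]
orientation: [-0.0, 0.758, 0.652, -0.001]
wrist_force: [0.8, -0.1, -3.3]
finger_gap: 0.0063
grip_force: 83.0
```

Request:
{"op": "servo_tool", "data": {
  "increments": [
    {"grip": 1, "x": -28, "y": 3, "z": 0, "roll": 0},
    {"grip": 1, "x": -28, "y": 3, "z": 0, "roll": 0},
    {"grip": 1, "x": -28, "y": 3, "z": 0, "roll": 0},
    {"grip": 1, "x": -28, "y": 3, "z": 0, "roll": 0},
    {"grip": 1, "x": -28, "y": 3, "z": 0, "roll": 0}
  ]
}}

```text
clock: 4.88
tcp_pos: [0.5022, 0.1053, 0.2977]
orientation: [-0.0, 0.758, 0.652, -0.001]
wrist_force: [0.8, -0.3, -4.1]
finger_gap: 0.0063
grip_force: 83.0
```

Request:
{"op": "servo_tool", "data": {
  "increments": [
    {"grip": 1, "x": -28, "y": 4, "z": 0, "roll": 0},
    {"grip": 1, "x": -25, "y": 3, "z": 0, "roll": 0},
    {"grip": 1, "x": -15, "y": 2, "z": 0, "roll": 0},
    {"grip": 1, "x": -8, "y": 1, "z": 0, "roll": 0},
    {"grip": 1, "x": 0, "y": 0, "z": 0, "roll": 0}
  ]
}}

```text
clock: 5.3
tcp_pos: [0.5011, 0.0288, 0.2978]
orientation: [-0.0, 0.759, 0.651, -0.0]
wrist_force: [0.4, 0.0, -3.3]
finger_gap: 0.0064
grip_force: 83.0
```

```bash
python3 - <<'E'
from h import *
s=env.get_state();print(s["finger_gap"],s["wrist_force"],s["ft_torque"],np.round(s["joint_pos"],2))
plan(.5025,.0307,.043)
a=shot("side");p=proj("side",[.546,.024,.3])[0].astype(int);print(p)
cv2.imwrite("pics/c3.png",cv2.resize(a[p[1]-50:p[1]+70,p[0]-60:p[0]+60],(600,600),interpolation=2))
E
```

```text
0.006426331012475477 [ 0.3904496  0.0230574 -3.2801867] [ 0.05062563  0.12235068 -0.02610721] [-0.1   0.16  0.01  1.42 -0.    1.62]
phi -8.8 roll 0.0 tool x,y,z: [  2.1   1.1 254.8] len 255 tcp [0.5011 0.0288 0.2978] t 5.3
[300 213]
```

View pics/c3.png

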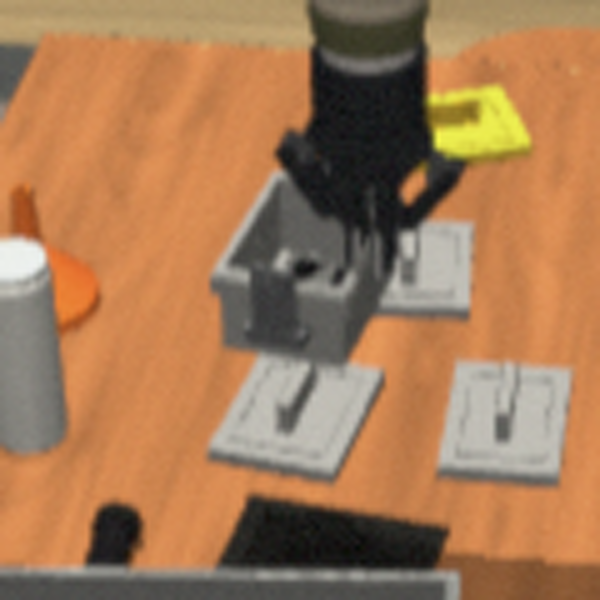

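The tub hangs level over the mat. Lowering it.

Request:
{"op": "servo_tool", "data": {
  "increments": [
    {"grip": 1, "x": 2, "y": 1, "z": 20, "roll": 0},
    {"grip": 1, "x": 0, "y": 0, "z": 35, "roll": 0},
    {"grip": 1, "x": 0, "y": 0, "z": 35, "roll": 0},
    {"grip": 1, "x": 0, "y": 0, "z": 35, "roll": 0},
    {"grip": 1, "x": 0, "y": 0, "z": 35, "roll": 0}
  ]
}}

```text
clock: 5.77
tcp_pos: [0.5027, 0.0338, 0.1369]
orientation: [0.0, 0.758, 0.652, 0.0]
wrist_force: [1.1, 0.9, -2.7]
finger_gap: 0.0063
grip_force: 83.1
```

Request:
{"op": "servo_tool", "data": {
  "increments": [
    {"grip": 1, "x": 0, "y": 0, "z": 35, "roll": 0},
    {"grip": 1, "x": 0, "y": 0, "z": 25, "roll": 0},
    {"grip": 1, "x": 0, "y": 0, "z": 15, "roll": 0},
    {"grip": 1, "x": 0, "y": 0, "z": 5, "roll": 0},
    {"grip": 1, "x": 0, "y": 0, "z": 2, "roll": 0}
  ]
}}

```text
clock: 6.18
tcp_pos: [0.502, 0.0335, 0.0552]
orientation: [-0.001, 0.758, 0.652, -0.001]
wrist_force: [-0.4, -1.0, -2.5]
finger_gap: 0.0062
grip_force: 83.0
```

Request:
{"op": "servo_tool", "data": {
  "increments": [
    {"grip": 1, "x": 0, "y": 0, "z": 3, "roll": 0},
    {"grip": 1, "x": 0, "y": 0, "z": 2, "roll": 0},
    {"grip": 1, "x": 0, "y": 0, "z": 2, "roll": 0},
    {"grip": 1, "x": 0, "y": 0, "z": 0, "roll": 0}
  ]
}}

```text
clock: 6.52
tcp_pos: [0.5036, 0.0324, 0.0499]
orientation: [0.0, 0.759, 0.651, 0.001]
wrist_force: [-1.2, 0.3, -3.5]
finger_gap: 0.0055
grip_force: 83.0
```

Request:
{"op": "servo_tool", "data": {
  "increments": [
    {"grip": 1, "x": 0, "y": 0, "z": 2, "roll": 0},
    {"grip": 1, "x": 0, "y": 0, "z": 2, "roll": 0},
    {"grip": 1, "x": 0, "y": 0, "z": 0, "roll": 0}
  ]
}}

```text
clock: 6.77
tcp_pos: [0.5029, 0.0323, 0.0452]
orientation: [-0.0, 0.759, 0.651, 0.0]
wrist_force: [-0.5, -0.1, -3.5]
finger_gap: 0.0062
grip_force: 83.0
```

Request:
{"op": "servo_tool", "data": {
  "increments": [
    {"grip": 1, "x": 0, "y": 0, "z": 2, "roll": 0},
    {"grip": 1, "x": 0, "y": 0, "z": 1, "roll": 0},
    {"grip": 1, "x": 0, "y": 0, "z": 0, "roll": 0}
  ]
}}

```text
clock: 7.02
tcp_pos: [0.5032, 0.0323, 0.0429]
orientation: [0.0, 0.759, 0.651, 0.0]
wrist_force: [-1.6, -0.6, 3.5]
finger_gap: 0.0061
grip_force: 84.0
```

Request:
{"op": "servo_tool", "data": {
  "increments": [
    {"grip": 0.8, "x": 0, "y": 0, "z": 0, "roll": 0},
    {"grip": 0.5, "x": 0, "y": 0, "z": 0, "roll": 0},
    {"grip": 0.5, "x": 0, "y": 0, "z": 0, "roll": 0},
    {"grip": 0.5, "x": 0, "y": 0, "z": 0, "roll": 0},
    {"grip": 0.5, "x": 0, "y": 0, "z": 0, "roll": 0}
  ]
}}

```text
clock: 7.43
tcp_pos: [0.5031, 0.0324, 0.0423]
orientation: [0.0, 0.759, 0.651, 0.0]
wrist_force: [1.6, 0.3, 0.0]
finger_gap: 0.0426
grip_force: 0.0
```

Request:
{"op": "servo_tool", "data": {
  "increments": [
    {"grip": 0.5, "x": 0, "y": 0, "z": -10, "roll": 0},
    {"grip": 0.5, "x": 0, "y": 0, "z": -30, "roll": 0},
    {"grip": 0.5, "x": 0, "y": 0, "z": -40, "roll": 0},
    {"grip": 0.5, "x": 0, "y": 0, "z": -30, "roll": 0},
    {"grip": 0.5, "x": 0, "y": 0, "z": -10, "roll": 0}
  ]
}}

```text
clock: 7.85
tcp_pos: [0.5056, 0.0322, 0.1679]
orientation: [0.003, 0.759, 0.651, 0.003]
wrist_force: [0.5, 0.5, 0.2]
finger_gap: 0.0425
grip_force: 0.0
```

```bash
python3 - <<'E'
from h import *
s=env.get_state();print(s["finger_gap"],s["wrist_force"])
plan(.5945,-.1722,.16,-8.7)
E
```

```text
0.042475870010009915 [0.5229056  0.54547114 0.22799495]
phi -8.7 roll -0.0 tool x,y,z: [-188.6  118.8    7.9] len 223 tcp [0.5056 0.0322 0.1679] t 7.85
```

Request:
{"op": "servo_tool", "data": {
  "increments": [
    {"grip": 0.5, "x": -27, "y": 17, "z": 0, "roll": 0},
    {"grip": 0.5, "x": -27, "y": 17, "z": 0, "roll": 0},
    {"grip": 0.5, "x": -27, "y": 17, "z": 0, "roll": 0},
    {"grip": 0.5, "x": -27, "y": 17, "z": 0, "roll": 0},
    {"grip": 0.5, "x": -27, "y": 17, "z": 0, "roll": 0}
  ]
}}

```text
clock: 8.27
tcp_pos: [0.5668, -0.1152, 0.1625]
orientation: [-0.0, 0.759, 0.651, 0.0]
wrist_force: [0.8, 0.5, -0.4]
finger_gap: 0.0431
grip_force: 0.0
```

Request:
{"op": "servo_tool", "data": {
  "increments": [
    {"grip": 0.5, "x": -27, "y": 17, "z": 0, "roll": 0},
    {"grip": 0.5, "x": -26, "y": 17, "z": 0, "roll": 0},
    {"grip": 0.5, "x": 0, "y": 0, "z": 0, "roll": 0},
    {"grip": 0.5, "x": 0, "y": 0, "z": 0, "roll": 0}
  ]
}}

```text
clock: 8.6
tcp_pos: [0.5922, -0.1731, 0.1617]
orientation: [-0.0, 0.76, 0.65, -0.0]
wrist_force: [-0.3, 0.9, 0.7]
finger_gap: 0.0426
grip_force: 0.0
```

```bash
python3 - <<'E'
from h import *
plan(.5945,-.1722,.03,-8.7)
a=shot("top","t4.png");b=shot("side","s4.png")
out=np.zeros((400,800,3),np.uint8)
pa=proj("top",[.546,.028,.068])[0].astype(int)-40;pb=proj("side",[.546,.028,.068])[0].astype(int)-40;print(pa,pb)
out[:,:400]=cv2.resize(a[pa[1]:pa[1]+80,pa[0]:pa[0]+80],(400,400),interpolation=2);out[:,400:]=cv2.resize(b[pb[1]:pb[1]+80,pb[0]:pb[0]+80],(400,400),interpolation=2)
cv2.imwrite("pics/c4.png",out)
E
```

```text
phi -8.9 roll -0.2 tool x,y,z: [  1.2   2.2 131.7] len 132 tcp [ 0.5922 -0.1731  0.1617] t 8.6
[280 187] [262 226]
```

View pics/c4.png

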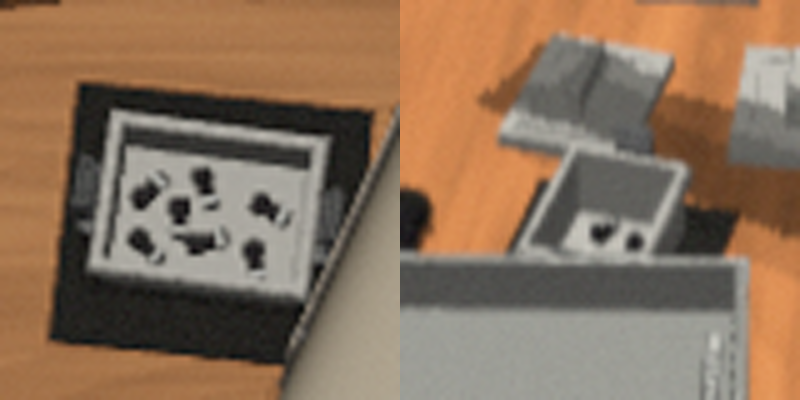

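The tub stands on the mat, with rim corners at about top (302,209), (346,214), (341,247), (298,241). Its x position and yaw are known from the pinch, so I only need its position along its length.

```bash
python3 - <<'E'
from h import *
C=np.array([(108,110),(330,137),(303,300),(88,272)])/5+[280,187]
P=ray("top",C,.068)[:,:2]; print(P.round(4).tolist(),P.mean(0),np.linalg.norm(np.diff(P[[0,1,2,3,0]],axis=0),axis=1).round(4))
ph=np.radians(-8.75); ty=np.array([np.cos(ph),np.sin(ph)]); tx=np.array([-ty[1],ty[0]])
g=np.array([.5032,.0323])+.044*ty; print("tub from grip",g)
# gray profile along tub y (world) at rim height, averaged over x strip between -20..20 mm
G=cv2.cvtColor(cv2.imread("pics/t4.png"),cv2.COLOR_BGR2GRAY).astype(np.float32)
def prof(ctr,axis,perp,z,half,strip,rng):
    ss=np.arange(*rng,.5)/1000; v=[]
    for s in ss:
        q=np.array([np.r_[ctr+s*axis+k*perp,z] for k in strip]); uv=proj("top",q).astype(np.float32)
        v.append(cv2.remap(G,uv[:,0].reshape(-1,1),uv[:,1].reshape(-1,1),1).mean())
    return ss*1000,np.array(v)
for nm,strip in(("+x strip",np.linspace(.022,.040,10)),("-x strip",np.linspace(-.040,-.022,10))):
    for r in((-85,-45),(45,85)):
        s,v=prof(g,tx,ty,.068,0,strip,r); print(nm,r,v[::3].astype(int).tolist())
s,v=prof(g,ty,tx,.068,0,np.linspace(-.04,.04,20),(-60,-30));print("x-",v[::3].astype(int).tolist())
s,v=prof(g,ty,tx,.068,0,np.linspace(-.04,.04,20),(30,60));print("x+",v[::3].astype(int).tolist())
# lid A edges from first pic, along its length and width
G=cv2.cvtColor(cv2.imread("pics/top0.png"),cv2.COLOR_BGR2GRAY).astype(np.float32)
c=np.array([.5945,-.1722])
for r in((-80,-55),(55,80)):
    s,v=prof(c,tx,ty,.013,0,np.linspace(-.04,.04,20),r);print("lid y",r,v[::3].astype(int).tolist())
for r in((-65,-40),(40,65)):
    s,v=prof(c,ty,tx,.013,0,np.linspace(-.05,.05,20),r);print("lid x",r,v[::3].astype(int).tolist())
E
```

```text
[[0.6012, 0.0812], [0.5826, -0.0468], [0.4875, -0.0291], [0.5061, 0.0937]] [0.54436047 0.02475452] [0.1294 0.0968 0.1242 0.0959]
tub from grip [0.54668791 0.02560657]
+x strip (-85, -45) [37, 32, 33, 33, 33, 32, 33, 34, 33, 32, 31, 30, 37, 59, 94, 129, 154, 165, 158, 142, 115, 93, 91, 93, 93, 93, 93]
+x strip (45, 85) [97, 96, 94, 92, 82, 73, 87, 117, 147, 163, 160, 140, 101, 59, 35, 30, 31, 32, 33, 33, 34, 33, 31, 30, 40, 62, 88]
-x strip (-85, -45) [116, 109, 100, 90, 80, 75, 77, 84, 93, 92, 81, 69, 61, 69, 95, 128, 153, 167, 167, 161, 158, 158, 162, 168, 168, 168, 168]
-x strip (45, 85) [165, 170, 165, 152, 123, 90, 86, 113, 144, 162, 162, 143, 108, 71, 53, 47, 43, 41, 39, 36, 33, 30, 31, 42, 67, 94, 118]
x- [30, 27, 27, 30, 37, 47, 58, 75, 100, 128, 152, 165, 168, 165, 161, 160, 156, 145, 136, 126]
x+ [53, 51, 52, 51, 55, 73, 102, 134, 157, 164, 150, 116, 68, 35, 29, 31, 31, 31, 31, 31]
lid y (-80, -55) [136, 136, 136, 136, 136, 137, 141, 150, 160, 169, 172, 172, 172, 171, 171, 171, 170]
lid y (55, 80) [165, 171, 173, 172, 173, 173, 172, 168, 159, 144, 134, 132, 134, 135, 136, 136, 135]
lid x (-65, -40) [135, 135, 136, 137, 134, 127, 117, 112, 122, 147, 169, 176, 175, 174, 171, 167, 161]
lid x (40, 65) [163, 168, 171, 171, 171, 171, 170, 166, 158, 145, 134, 130, 129, 129, 129, 129, 129]
```

Request:
{"op": "servo_tool", "data": {
  "increments": [
    {"grip": 0.5, "x": 0.6, "y": 3, "z": 35, "roll": 0},
    {"grip": 0.5, "x": 0, "y": 0, "z": 35, "roll": 0},
    {"grip": 0.5, "x": 0, "y": 0, "z": 30, "roll": 0},
    {"grip": 0.5, "x": 0, "y": 0, "z": 25, "roll": 0},
    {"grip": 0.5, "x": 0, "y": 0, "z": 12, "roll": 0}
  ]
}}

```text
clock: 9.12
tcp_pos: [0.5922, -0.1685, 0.0218]
orientation: [-0.003, 0.758, 0.652, -0.001]
wrist_force: [0.2, 0.2, -0.1]
finger_gap: 0.0428
grip_force: 0.0
```

Request:
{"op": "servo_tool", "data": {
  "increments": [
    {"grip": 0.5, "x": 0, "y": 0, "z": 4, "roll": 0},
    {"grip": 0.5, "x": 0, "y": 0, "z": 0, "roll": 0},
    {"grip": 0.5, "x": 0, "y": 0, "z": 0, "roll": 0}
  ]
}}

```text
clock: 9.37
tcp_pos: [0.5956, -0.1707, 0.0223]
orientation: [0.0, 0.758, 0.652, 0.0]
wrist_force: [0.4, -1.1, 1.1]
finger_gap: 0.0428
grip_force: 0.0
```

```bash
python3 -c "
from h import *
plan(.5950,-.1729,.020,-8.7)"
```

```text
phi -8.7 roll 0.0 tool x,y,z: [-2.3 -0.2  2.3] len 3 tcp [ 0.5956 -0.1707  0.0223] t 9.3667
```

Request:
{"op": "servo_tool", "data": {
  "increments": [
    {"grip": 0.5, "x": -2, "y": 0, "z": 1.5, "roll": 0},
    {"grip": 0.7, "x": 0, "y": 0, "z": 0, "roll": 0},
    {"grip": 1, "x": 0, "y": 0, "z": 0, "roll": 0},
    {"grip": 1, "x": 0, "y": 0, "z": 0, "roll": 0},
    {"grip": 1, "x": 0, "y": 0, "z": 0, "roll": 0}
  ],
  "grip_force": 70
}}

```text
clock: 9.78
tcp_pos: [0.5955, -0.1737, 0.0209]
orientation: [0.001, 0.759, 0.651, 0.0]
wrist_force: [-0.5, 0.6, 4.7]
finger_gap: 0.0106
grip_force: 69.4
```

Request:
{"op": "servo_tool", "data": {
  "increments": [
    {"grip": 1, "x": 0, "y": 0, "z": 0, "roll": 0},
    {"grip": 1, "x": 0, "y": 0, "z": 0, "roll": 0}
  ]
}}

```text
clock: 9.95
tcp_pos: [0.5955, -0.1737, 0.0209]
orientation: [0.001, 0.759, 0.651, 0.0]
wrist_force: [-0.3, -0.0, 5.8]
finger_gap: 0.0104
grip_force: 69.4
```

```bash
python3 -c "
from h import *
print(env.get_state()['finger_gap'])
plan(.5950,-.1729,.020,-8.7)"
```

```text
0.010430992067108865
phi -8.7 roll -0.0 tool x,y,z: [ 0.7 -0.6  0.9] len 1 tcp [ 0.5955 -0.1737  0.0209] t 9.95
```

Request:
{"op": "servo_tool", "data": {
  "increments": [
    {"grip": 1, "x": 0, "y": 0, "z": -15, "roll": 0},
    {"grip": 1, "x": 0, "y": 0, "z": -30, "roll": 0},
    {"grip": 1, "x": 0, "y": 0, "z": -35, "roll": 0},
    {"grip": 1, "x": 0, "y": 0, "z": -35, "roll": 0},
    {"grip": 1, "x": 0, "y": 0, "z": -15, "roll": 0}
  ]
}}

```text
clock: 10.37
tcp_pos: [0.5965, -0.1741, 0.1546]
orientation: [0.003, 0.759, 0.651, 0.001]
wrist_force: [1.8, -0.7, -0.5]
finger_gap: 0.0109
grip_force: 68.5
```

```bash
python3 -c "
from h import *
print(env.get_state()['wrist_force'])
plan(.5463,.0247,.13,-8.75)"
```

```text
[ 1.78407553 -0.69987606 -0.45077052]
phi -8.7 roll 0.0 tool x,y,z: [188.9 -79.9  24.6] len 207 tcp [ 0.5965 -0.1741  0.1546] t 10.3667
```

Request:
{"op": "servo_tool", "data": {
  "increments": [
    {"grip": 1, "x": 15, "y": -6, "z": 0, "roll": 0},
    {"grip": 1, "x": 28, "y": -12, "z": 0, "roll": 0},
    {"grip": 1, "x": 30, "y": -13, "z": 0, "roll": 0},
    {"grip": 1, "x": 30, "y": -13, "z": 0, "roll": 0},
    {"grip": 1, "x": 30, "y": -13, "z": 0, "roll": 0}
  ]
}}

```text
clock: 10.78
tcp_pos: [0.5568, -0.0313, 0.1482]
orientation: [-0.001, 0.759, 0.651, -0.001]
wrist_force: [0.1, 0.2, -1.9]
finger_gap: 0.0108
grip_force: 68.5
```

Request:
{"op": "servo_tool", "data": {
  "increments": [
    {"grip": 1, "x": 28, "y": -12, "z": 0, "roll": 0},
    {"grip": 1, "x": 18, "y": -7, "z": 0, "roll": 0},
    {"grip": 1, "x": 9, "y": -4, "z": 0, "roll": 0},
    {"grip": 1, "x": 0, "y": 0, "z": 10, "roll": 0},
    {"grip": 1, "x": 0, "y": 0, "z": 10, "roll": 0}
  ]
}}

```text
clock: 11.2
tcp_pos: [0.5445, 0.0247, 0.1289]
orientation: [0.0, 0.759, 0.652, 0.0]
wrist_force: [-0.6, -0.9, -1.5]
finger_gap: 0.0105
grip_force: 68.5
```

Request:
{"op": "servo_tool", "data": {
  "increments": [
    {"grip": 1, "x": 0, "y": 0, "z": 5, "roll": 0},
    {"grip": 1, "x": 0, "y": 0, "z": 0, "roll": 0},
    {"grip": 1, "x": 0, "y": 0, "z": 0, "roll": 0}
  ]
}}

```text
clock: 11.45
tcp_pos: [0.5439, 0.0235, 0.1237]
orientation: [-0.001, 0.759, 0.651, -0.001]
wrist_force: [0.0, -0.5, -1.2]
finger_gap: 0.0109
grip_force: 68.5
```

```bash
python3 -c "
from h import *
print(env.get_state()['wrist_force'])
plan(.5463,.0247,.11,-8.75)
a=shot('top','t5.png');b=shot('side','s5.png')
out=np.zeros((400,800,3),np.uint8)
pa=proj('top',[.546,.028,.1])[0].astype(int)-40;pb=proj('side',[.546,.028,.1])[0].astype(int)-40;print(pa,pb)
out[:,:400]=cv2.resize(a[pa[1]:pa[1]+80,pa[0]:pa[0]+80],(400,400),interpolation=2);out[:,400:]=cv2.resize(b[pb[1]:pb[1]+80,pb[0]:pb[0]+80],(400,400),interpolation=2)
cv2.imwrite('pics/c5.png',out)
"
```

```text
[ 9.51392254e-04 -4.76687856e-01 -1.18265845e+00]
phi -8.8 roll -0.1 tool x,y,z: [ 1.5  2.2 13.7] len 14 tcp [0.5439 0.0235 0.1237] t 11.45
[280 185] [262 219]
```

View pics/c5.png

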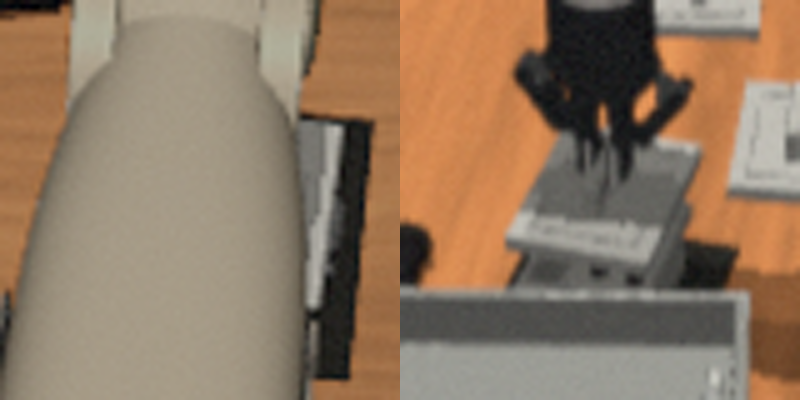

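Lid A is level over the tub, in line with it in both views. Small correction, then lower it while watching the force.

Request:
{"op": "servo_tool", "data": {
  "increments": [
    {"grip": 1, "x": 1.5, "y": 2, "z": 6, "roll": 0},
    {"grip": 1, "x": 0, "y": 0, "z": 4, "roll": 0},
    {"grip": 1, "x": 0, "y": 0, "z": 3, "roll": 0},
    {"grip": 1, "x": 0, "y": 0, "z": 0, "roll": 0}
  ]
}}

```text
clock: 11.88
tcp_pos: [0.5459, 0.0258, 0.1109]
orientation: [-0.001, 0.759, 0.651, -0.0]
wrist_force: [-0.2, 0.7, -1.9]
finger_gap: 0.0106
grip_force: 68.5
```

Request:
{"op": "servo_tool", "data": {
  "increments": [
    {"grip": 1, "x": 0, "y": 0, "z": 4, "roll": 0},
    {"grip": 1, "x": 0, "y": 0, "z": 4, "roll": 0},
    {"grip": 1, "x": 0, "y": 0, "z": 4, "roll": 0},
    {"grip": 1, "x": 0, "y": 0, "z": 0, "roll": 0}
  ]
}}

```text
clock: 12.22
tcp_pos: [0.5461, 0.0257, 0.099]
orientation: [-0.0, 0.759, 0.651, -0.0]
wrist_force: [-0.2, -0.7, -0.4]
finger_gap: 0.0104
grip_force: 68.6
```

```bash
python3 -c "
from h import *
print(env.get_state()['wrist_force'],env.get_state()['ft_torque'])
plan(.5463,.0247,.079,-8.75)"
```

```text
[-0.16787526 -0.73494252 -0.37610019] [-0.22146219 -0.04475722 -0.03699913]
phi -8.7 roll 0.0 tool x,y,z: [-0.9  0.3 20. ] len 20 tcp [0.5461 0.0257 0.099 ] t 12.2167
```

Request:
{"op": "servo_tool", "data": {
  "increments": [
    {"grip": 1, "x": -0.8, "y": 0.3, "z": 3, "roll": 0},
    {"grip": 1, "x": 0, "y": 0, "z": 3, "roll": 0},
    {"grip": 1, "x": 0, "y": 0, "z": 2, "roll": 0},
    {"grip": 1, "x": 0, "y": 0, "z": 0, "roll": 0}
  ]
}}

```text
clock: 12.55
tcp_pos: [0.5469, 0.0249, 0.0915]
orientation: [0.0, 0.759, 0.651, 0.0]
wrist_force: [-0.1, -0.4, -0.4]
finger_gap: 0.0106
grip_force: 68.5
```

Request:
{"op": "servo_tool", "data": {
  "increments": [
    {"grip": 1, "x": 0, "y": 0, "z": 2, "roll": 0},
    {"grip": 1, "x": 0, "y": 0, "z": 2, "roll": 0},
    {"grip": 1, "x": 0, "y": 0, "z": 0, "roll": 0}
  ]
}}

```text
clock: 12.8
tcp_pos: [0.5465, 0.0249, 0.0873]
orientation: [-0.0, 0.759, 0.651, -0.0]
wrist_force: [0.9, -0.4, -1.4]
finger_gap: 0.0107
grip_force: 68.5
```

```bash
python3 -c "
from h import *
print(env.get_state()['wrist_force'],env.get_state()['ft_torque'])
plan(.5463,.0247,.079,-8.75)"
```

```text
[ 0.90169161 -0.38330566 -1.39210375] [-0.13897645 -0.19856293  0.01308464]
phi -8.7 roll 0.0 tool x,y,z: [-0.3 -0.2  8.3] len 8 tcp [0.5465 0.0249 0.0873] t 12.8
```

Request:
{"op": "servo_tool", "data": {
  "increments": [
    {"grip": 1, "x": 0, "y": 0, "z": 2, "roll": 0},
    {"grip": 1, "x": 0, "y": 0, "z": 2, "roll": 0},
    {"grip": 1, "x": 0, "y": 0, "z": 1, "roll": 0},
    {"grip": 1, "x": 0, "y": 0, "z": 0, "roll": 0}
  ]
}}

```text
clock: 13.13
tcp_pos: [0.5464, 0.025, 0.0824]
orientation: [-0.0, 0.759, 0.651, -0.0]
wrist_force: [0.9, -0.8, -0.4]
finger_gap: 0.0103
grip_force: 68.5
```

Request:
{"op": "servo_tool", "data": {
  "increments": [
    {"grip": 1, "x": 0, "y": 0, "z": 2, "roll": 0},
    {"grip": 1, "x": 0, "y": 0, "z": 1, "roll": 0},
    {"grip": 1, "x": 0, "y": 0, "z": 0, "roll": 0}
  ]
}}

```text
clock: 13.38
tcp_pos: [0.5461, 0.0252, 0.0792]
orientation: [-0.001, 0.759, 0.651, -0.0]
wrist_force: [0.4, 0.6, -0.7]
finger_gap: 0.0104
grip_force: 68.5
```

Request:
{"op": "servo_tool", "data": {
  "increments": [
    {"grip": 1, "x": 0, "y": 0, "z": 1, "roll": 0},
    {"grip": 1, "x": 0, "y": 0, "z": 1, "roll": 0},
    {"grip": 1, "x": 0, "y": 0, "z": 0, "roll": 0}
  ]
}}

```text
clock: 13.63
tcp_pos: [0.5463, 0.0251, 0.0789]
orientation: [-0.0, 0.759, 0.651, 0.0]
wrist_force: [-4.7, 0.6, 8.6]
finger_gap: 0.0107
grip_force: 69.9
```

Request:
{"op": "servo_tool", "data": {
  "increments": [
    {"grip": 1, "x": 0, "y": 0, "z": 1, "roll": 0},
    {"grip": 1, "x": 0, "y": 0, "z": 1, "roll": 0},
    {"grip": 1, "x": 0, "y": 0, "z": 0, "roll": 0}
  ]
}}

```text
clock: 13.88
tcp_pos: [0.5464, 0.0251, 0.0789]
orientation: [0.0, 0.759, 0.651, 0.0]
wrist_force: [-8.0, 1.0, 23.0]
finger_gap: 0.0107
grip_force: 71.8
```

```bash
python3 -c "
from h import *
print(env.get_state()['wrist_force'],env.get_state()['ft_torque'])
plan(.5463,.0247,.079,-8.75)
a=shot('top');b=shot('side')
out=np.zeros((400,800,3),np.uint8)
pa=proj('top',[.546,.028,.1])[0].astype(int)-40;pb=proj('side',[.546,.028,.1])[0].astype(int)-40
out[:,:400]=cv2.resize(a[pa[1]:pa[1]+80,pa[0]:pa[0]+80],(400,400),interpolation=2);out[:,400:]=cv2.resize(b[pb[1]:pb[1]+80,pb[0]:pb[0]+80],(400,400),interpolation=2)
cv2.imwrite('pics/c6.png',out)
"
```

```text
[-8.02195626  1.04058553 23.01777501] [ 0.10357027  1.79075499 -0.04659952]
phi -8.7 roll 0.0 tool x,y,z: [-0.4 -0.  -0.1] len 0 tcp [0.5464 0.0251 0.0789] t 13.8833
```

At home height (lid 55 mm above tub), force rises to 23 N: plate on rim. Relax, hold, then a small lift as a pull test.

Request:
{"op": "servo_tool", "data": {
  "increments": [
    {"grip": 1, "x": 0, "y": 0, "z": -2, "roll": 0},
    {"grip": 1, "x": 0, "y": 0, "z": 0, "roll": 0},
    {"grip": 1, "x": 0, "y": 0, "z": 0, "roll": 0},
    {"grip": 1, "x": 0, "y": 0, "z": 0, "roll": 0},
    {"grip": 1, "x": 0, "y": 0, "z": 0, "roll": 0}
  ]
}}

```text
clock: 14.4
tcp_pos: [0.5471, 0.025, 0.0789]
orientation: [0.0, 0.759, 0.651, 0.001]
wrist_force: [-2.5, 0.4, 10.5]
finger_gap: 0.0101
grip_force: 70.1
```

Request:
{"op": "servo_tool", "data": {
  "increments": [
    {"grip": 1, "x": 0, "y": 0, "z": -2, "roll": 0},
    {"grip": 1, "x": 0, "y": 0, "z": -2, "roll": 0},
    {"grip": 1, "x": 0, "y": 0, "z": -2, "roll": 0},
    {"grip": 1, "x": 0, "y": 0, "z": 0, "roll": 0},
    {"grip": 1, "x": 0, "y": 0, "z": 0, "roll": 0}
  ]
}}

```text
clock: 14.82
tcp_pos: [0.5463, 0.025, 0.0832]
orientation: [-0.0, 0.759, 0.651, -0.0]
wrist_force: [-0.0, -0.3, -3.2]
finger_gap: 0.0106
grip_force: 68.4
```

```bash
python3 -c "
from h import *
print(env.get_state()['wrist_force'],env.get_state()['ft_torque'])
plan(.5463,.0247,.079,-8.75)
b=shot('side');pb=proj('side',[.546,.028,.1])[0].astype(int)-40
c=cv2.imread('pics/c6.png');c[:,:400]=c[:,400:];c[:,400:]=cv2.resize(b[pb[1]:pb[1]+80,pb[0]:pb[0]+80],(400,400),interpolation=2);cv2.imwrite('pics/c7.png',c)"
```

```text
[-0.02607747 -0.26489817 -3.18364004] [-0.04253497 -0.01390959  0.01938862]
phi -8.7 roll 0.0 tool x,y,z: [-0.3  0.1  4.2] len 4 tcp [0.5463 0.025  0.0832] t 14.8167
```

View pics/c7.png

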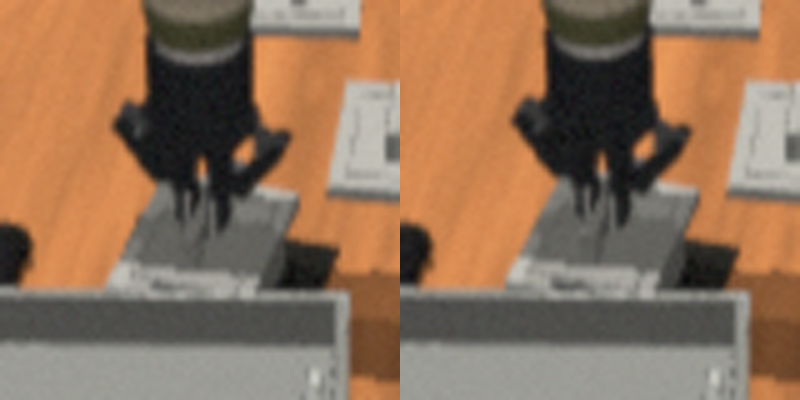

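The lid is flat on the tub and the load of 3.2 N suggests the tub hangs on it. Raise slightly more to confirm.

Request:
{"op": "servo_tool", "data": {
  "increments": [
    {"grip": 1, "x": 0, "y": 0, "z": -3, "roll": 0},
    {"grip": 1, "x": 0, "y": 0, "z": -3, "roll": 0},
    {"grip": 1, "x": 0, "y": 0, "z": -2, "roll": 0},
    {"grip": 1, "x": 0, "y": 0, "z": 0, "roll": 0},
    {"grip": 1, "x": 0, "y": 0, "z": 0, "roll": 0}
  ]
}}

```text
clock: 15.28
tcp_pos: [0.5469, 0.0249, 0.0921]
orientation: [0.0, 0.759, 0.651, 0.0]
wrist_force: [0.7, -0.2, -3.6]
finger_gap: 0.0103
grip_force: 68.4
```

Request:
{"op": "servo_tool", "data": {
  "increments": [
    {"grip": 1, "x": 0, "y": 0, "z": -10, "roll": 0},
    {"grip": 1, "x": 0, "y": 0, "z": -10, "roll": 0},
    {"grip": 1, "x": 0, "y": 0, "z": -5, "roll": 0},
    {"grip": 1, "x": 0, "y": 0, "z": 0, "roll": 0},
    {"grip": 1, "x": 0, "y": 0, "z": 0, "roll": 0}
  ]
}}

```text
clock: 15.7
tcp_pos: [0.5473, 0.0249, 0.1177]
orientation: [0.001, 0.759, 0.651, 0.001]
wrist_force: [0.4, 0.0, -4.6]
finger_gap: 0.0105
grip_force: 68.5
```

```bash
python3 -c "
from h import *
b=shot('side');pb=proj('side',[.546,.028,.1])[0].astype(int)-40
print(env.get_state()['wrist_force'],env.get_state()['ft_torque'])
a=cv2.imread('pics/s5.png');c=np.zeros((400,800,3),np.uint8);c[:,:400]=cv2.resize(a[pb[1]:pb[1]+80,pb[0]:pb[0]+80],(400,400),interpolation=2);c[:,400:]=cv2.resize(b[pb[1]:pb[1]+80,pb[0]:pb[0]+80],(400,400),interpolation=2);cv2.imwrite('pics/c8.png',c)"
```

```text
[ 0.73266481  0.11193947 -3.65008239] [-0.0103341   0.01431246 -0.01193838]
```

View pics/c8.png

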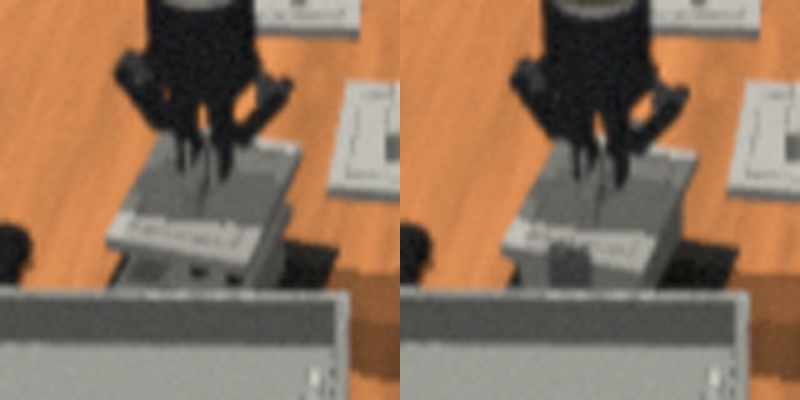

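The tub hangs on the lid, with the clip over its plate at about (570,265) in the right-hand crop. Lid A fits, so lids B and C stay where they lie. Next I lift it and carry it back to the tray.

Request:
{"op": "servo_tool", "data": {
  "increments": [
    {"grip": 1, "x": 0, "y": 0, "z": -15, "roll": 0},
    {"grip": 1, "x": 0, "y": 0, "z": -25, "roll": 0},
    {"grip": 1, "x": 0, "y": 0, "z": -28, "roll": 0},
    {"grip": 1, "x": 0, "y": 0, "z": -28, "roll": -3.5},
    {"grip": 1, "x": 0, "y": 0, "z": -28, "roll": -4}
  ],
  "grip_force": 90
}}

```text
clock: 16.17
tcp_pos: [0.546, 0.025, 0.2414]
orientation: [-0.001, 0.714, 0.701, -0.0]
wrist_force: [-0.2, -0.0, -4.0]
finger_gap: 0.0103
grip_force: 90.3
```

Request:
{"op": "servo_tool", "data": {
  "increments": [
    {"grip": 1, "x": 0, "y": 0, "z": -28, "roll": -4},
    {"grip": 1, "x": 0, "y": 0, "z": -28, "roll": -4},
    {"grip": 1, "x": 0, "y": 0, "z": -22, "roll": -3},
    {"grip": 1, "x": 0, "y": 0, "z": -13, "roll": 0},
    {"grip": 1, "x": 0, "y": 0, "z": 0, "roll": 0}
  ]
}}

```text
clock: 16.58
tcp_pos: [0.5478, 0.0248, 0.3348]
orientation: [0.002, 0.644, 0.765, 0.002]
wrist_force: [0.5, -0.6, -3.9]
finger_gap: 0.01
grip_force: 90.3
```

```bash
python3 -c "
from h import *
print(env.get_state()['wrist_force'])
plan(.559,.368,.33)"
```

```text
[ 0.45996391 -0.59923966 -3.94010372]
phi 9.8 roll 0.0 tool x,y,z: [336.3  69.3   4.8] len 343 tcp [0.5478 0.0248 0.3348] t 16.5833
```

Request:
{"op": "servo_tool", "data": {
  "increments": [
    {"grip": 1, "x": 10, "y": 2, "z": 0, "roll": 0},
    {"grip": 1, "x": 20, "y": 4, "z": 0, "roll": 0},
    {"grip": 1, "x": 28, "y": 6, "z": 0, "roll": 0},
    {"grip": 1, "x": 28, "y": 6, "z": 0, "roll": 0},
    {"grip": 1, "x": 28, "y": 6, "z": 0, "roll": 0}
  ]
}}

```text
clock: 17.0
tcp_pos: [0.55, 0.143, 0.3294]
orientation: [-0.001, 0.645, 0.764, -0.001]
wrist_force: [0.4, -0.0, -3.8]
finger_gap: 0.0101
grip_force: 90.3
```

Request:
{"op": "servo_tool", "data": {
  "increments": [
    {"grip": 1, "x": 28, "y": 6, "z": 0, "roll": 0},
    {"grip": 1, "x": 28, "y": 6, "z": 0, "roll": 0},
    {"grip": 1, "x": 28, "y": 6, "z": 0, "roll": 0},
    {"grip": 1, "x": 28, "y": 6, "z": 0, "roll": 0},
    {"grip": 1, "x": 28, "y": 6, "z": 0, "roll": 0}
  ]
}}

```text
clock: 17.42
tcp_pos: [0.5556, 0.2864, 0.3292]
orientation: [-0.001, 0.644, 0.765, -0.002]
wrist_force: [0.9, -0.1, -3.4]
finger_gap: 0.0098
grip_force: 90.3
```

Request:
{"op": "servo_tool", "data": {
  "increments": [
    {"grip": 1, "x": 28, "y": 6, "z": 0, "roll": 0},
    {"grip": 1, "x": 26, "y": 5, "z": 0, "roll": 0},
    {"grip": 1, "x": 16, "y": 3, "z": 0, "roll": 0},
    {"grip": 1, "x": 9, "y": 1, "z": 0, "roll": 0},
    {"grip": 1, "x": 3, "y": 0, "z": 0, "roll": 0}
  ]
}}

```text
clock: 17.83
tcp_pos: [0.5565, 0.3696, 0.3291]
orientation: [-0.001, 0.643, 0.765, -0.002]
wrist_force: [-1.1, -0.6, -4.1]
finger_gap: 0.0101
grip_force: 90.3
```

Request:
{"op": "servo_tool", "data": {
  "increments": [
    {"grip": 1, "x": 0, "y": 0, "z": 10, "roll": 0},
    {"grip": 1, "x": 0, "y": 0, "z": 20, "roll": 0},
    {"grip": 1, "x": 0, "y": 0, "z": 20, "roll": 0},
    {"grip": 1, "x": 0, "y": 0, "z": 15, "roll": 0},
    {"grip": 1, "x": 0, "y": 0, "z": 8, "roll": 0}
  ]
}}

```text
clock: 18.25
tcp_pos: [0.5564, 0.3662, 0.2556]
orientation: [-0.001, 0.645, 0.764, -0.002]
wrist_force: [-0.2, 0.0, -3.9]
finger_gap: 0.0101
grip_force: 90.2
```

```bash
python3 -c "
from h import *
print(env.get_state()['wrist_force'])
plan(.559,.368,.246)"
```

```text
[-0.21046296  0.04988418 -3.9185363 ]
phi 9.7 roll 0.0 tool x,y,z: [1.4 2.9 9.6] len 10 tcp [0.5564 0.3662 0.2556] t 18.25
```

Request:
{"op": "servo_tool", "data": {
  "increments": [
    {"grip": 1, "x": 0, "y": 0, "z": 3, "roll": 0},
    {"grip": 1, "x": 0, "y": 0, "z": 3, "roll": 0},
    {"grip": 1, "x": 0, "y": 0, "z": 1, "roll": 0},
    {"grip": 1, "x": 0, "y": 0, "z": 0, "roll": 0}
  ]
}}

```text
clock: 18.58
tcp_pos: [0.558, 0.3677, 0.2526]
orientation: [0.0, 0.644, 0.765, 0.001]
wrist_force: [-0.3, -0.4, -3.3]
finger_gap: 0.0097
grip_force: 90.2
```

Request:
{"op": "servo_tool", "data": {
  "increments": [
    {"grip": 1, "x": 0, "y": 0, "z": 1, "roll": 0},
    {"grip": 1, "x": 0, "y": 0, "z": 1, "roll": 0},
    {"grip": 1, "x": 0, "y": 0, "z": 0, "roll": 0}
  ]
}}

```text
clock: 18.83
tcp_pos: [0.5578, 0.3679, 0.2501]
orientation: [0.0, 0.644, 0.765, 0.0]
wrist_force: [0.1, 0.0, -4.7]
finger_gap: 0.0102
grip_force: 90.2
```

Request:
{"op": "servo_tool", "data": {
  "increments": [
    {"grip": 1, "x": 0, "y": 0, "z": 1, "roll": 0},
    {"grip": 1, "x": 0, "y": 0, "z": 1, "roll": 0},
    {"grip": 1, "x": 0, "y": 0, "z": 1, "roll": 0},
    {"grip": 1, "x": 0, "y": 0, "z": 0, "roll": 0}
  ]
}}

```text
clock: 19.17
tcp_pos: [0.5577, 0.3679, 0.2469]
orientation: [0.0, 0.644, 0.765, 0.0]
wrist_force: [-0.3, 0.3, -3.6]
finger_gap: 0.0099
grip_force: 90.3
```

Request:
{"op": "servo_tool", "data": {
  "increments": [
    {"grip": 1, "x": 0, "y": 0, "z": 1, "roll": 0},
    {"grip": 1, "x": 0, "y": 0, "z": 0, "roll": 0},
    {"grip": 1, "x": 0, "y": 0, "z": 0, "roll": 0}
  ]
}}

```text
clock: 19.42
tcp_pos: [0.5578, 0.3679, 0.2463]
orientation: [0.0, 0.644, 0.765, 0.0]
wrist_force: [-0.1, -0.5, -1.5]
finger_gap: 0.0099
grip_force: 90.7
```

Touching down. Half a millimetre more, then release and retreat.

Request:
{"op": "servo_tool", "data": {
  "increments": [
    {"grip": 1, "x": 0, "y": 0, "z": 0.4, "roll": 0},
    {"grip": 1, "x": 0, "y": 0, "z": 0, "roll": 0},
    {"grip": 0.85, "x": 0, "y": 0, "z": 0, "roll": 0},
    {"grip": 0.6, "x": 0, "y": 0, "z": 0, "roll": 0},
    {"grip": 0.5, "x": 0, "y": 0, "z": 0, "roll": 0}
  ]
}}

```text
clock: 19.83
tcp_pos: [0.5577, 0.3678, 0.2455]
orientation: [0.0, 0.644, 0.765, 0.0]
wrist_force: [0.6, -0.8, 0.3]
finger_gap: 0.0361
grip_force: 0.0
```

Request:
{"op": "servo_tool", "data": {
  "increments": [
    {"grip": 0.5, "x": 0, "y": 0, "z": 0, "roll": 0},
    {"grip": 0.5, "x": 0, "y": 0, "z": -5, "roll": 0},
    {"grip": 0.5, "x": 0, "y": 0, "z": -20, "roll": 0},
    {"grip": 0.5, "x": 0, "y": 0, "z": -35, "roll": 0},
    {"grip": 0.5, "x": 0, "y": 0, "z": -35, "roll": 0}
  ]
}}

```text
clock: 20.25
tcp_pos: [0.5567, 0.3674, 0.3406]
orientation: [-0.001, 0.644, 0.765, -0.001]
wrist_force: [2.0, 0.5, 0.7]
finger_gap: 0.0425
grip_force: 0.0
```

Request:
{"op": "servo_tool", "data": {
  "increments": [
    {"grip": 0.5, "x": -20, "y": -20, "z": -10, "roll": 0},
    {"grip": 0.5, "x": -28, "y": -20, "z": 0, "roll": 0},
    {"grip": 0.5, "x": -28, "y": -20, "z": 0, "roll": 0},
    {"grip": 0.5, "x": -28, "y": -20, "z": 0, "roll": 0},
    {"grip": 0.5, "x": -28, "y": -20, "z": 0, "roll": 0}
  ]
}}

```text
clock: 20.67
tcp_pos: [0.4806, 0.2196, 0.3508]
orientation: [0.0, 0.644, 0.765, 0.0]
wrist_force: [-0.1, -0.7, -0.2]
finger_gap: 0.0428
grip_force: 0.0
```

Request:
{"op": "servo_tool", "data": {
  "increments": [
    {"grip": 0.5, "x": -28, "y": -15, "z": 0, "roll": 0},
    {"grip": 0.5, "x": -28, "y": 0, "z": 0, "roll": 0},
    {"grip": 0.5, "x": -28, "y": 0, "z": 0, "roll": 0},
    {"grip": 0.5, "x": -15, "y": 0, "z": 0, "roll": 0},
    {"grip": 0.5, "x": 0, "y": 0, "z": 0, "roll": 0}
  ]
}}

```text
clock: 21.08
tcp_pos: [0.4839, 0.118, 0.3511]
orientation: [0.001, 0.646, 0.764, 0.0]
wrist_force: [0.6, 0.5, -0.1]
finger_gap: 0.0431
grip_force: 0.0
```

```bash
python3 - <<'E'
from h import *
a=shot("top","end.png");shot("side","ends.png")
hsv=cv2.cvtColor(a,cv2.COLOR_BGR2HSV); m=((hsv[...,1]<50)&(hsv[...,2]>150)).astype(np.uint8)*255
for n,(x0,y0,x1,y1),z in(("tub lid",(150,170,232,250),.238),("B",(430,205,492,262),.011),("C",(362,245,427,295),.011)):
    q=np.zeros_like(m);q[y0:y1,x0:x1]=m[y0:y1,x0:x1]; c=max(cv2.findContours(cv2.morphologyEx(q,3,np.ones((5,5))),0,2)[0],key=cv2.contourArea)
    r=cv2.minAreaRect((ray("top",c[:,0],z)[:,:2]*1000).astype(np.float32)); print(n,np.round(r[0]),np.round(r[1]),round(r[2],1))
print(env.get_state()["tcp_pos"],env.get_state()["wrist_force"],env.get_state()["clock"])
E
```

```text
tub lid [558. 370.] [104. 136.] 9.7
B [ 533. -386.] [104. 126.] 5.2
C [ 427. -184.] [ 94. 137.] 0.5
[0.48356607 0.12031167 0.35082739] [-0.18416229 -0.26039422  0.99851383] 21.1833
```

```bash
python3 -c "
from workcell import env
print(env.hand_in())"
```

```text
the job is handed in; nothing more can be done
None
```

The job is handed in at about 21 s on the robot's clock; no verdict came back. The closed tub stands in the top tray with the full-size lid, the first one tried, snapped on (it lifted the tub by its handle), and the two lids that measured too short and too narrow were never tried on and lie untouched on the bench.

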